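Free the rack lift's pawl with the release rod and let the tubes down

ROBOT

A 6-joint arm with a two-finger parallel gripper is mounted at the origin on the work surface. World frame = base frame: x ahead of the robot, y to its left, z up, the work surface at z = 0. Lengths are in m, angles in rad, forces in N, time in s.
With the tool pointing down it reaches from about 0.3 to 0.85 m from the base axis. Payload 4.2 kg.
Tool frame: the origin (TCP) lies on the centre line of the jaws, within the pads' length; the fingertips stand 14 mm ahead of it and the grasp point (between the pads) lies 5 mm behind it; x points along the fingers, y is the direction in which the jaws open and shut, and the axes are right-handed (so a half turn about x gives the same grasp; the last joint's range is limited). The gripper opens to 91 mm and grips with 3 to 60 N. Pads are 32 mm wide; open, the fingers measure 118 mm over their backs; the gripper's body (76 mm by 178 mm) begins 60 mm behind the grasp point.
Start: joints at [1.151, 0.32, 1.565, -0, 1.257, -0.02], TCP at [0.224, 0.53, 0.228] pointing down, gripper open.
Joint ranges: [-3.11, 3.11], [-0.84, 2.01], [0.21, 2.61], [-1.34, 4.49], [0.05, 2.63], [-2.56, 2.56]. Speed limits (rad/s): [2.57, 2.57, 3.14, 3.14, 3.14, 3.14].

INTERFACE

Orientations are given as a unit quaternion [w, x, y, z].
In Python, from bench import robot, imaging, workorder gives the robot as it stands.
- The arm moves only by the shell command python3 -m handwheel 'ROWS' [FORCE]. ROWS is JSON, a list of rows, each a list of 7 numbers: the shift along the tool's x, y, z in m, then the turn, a rotation vector about the tool's x, y, z in degrees, then the closure in counts, from 0 (fully open) to 255 (shut). A call has 1 to 12 rows; each row shifts and turns the commanded pose from where the row before left it, along the tool's axes as they then stand; what a row does not reach is not made up. A row lasts 1/12 s, in which the tool goes at most 41.7 mm and 7.16 degrees, less where a joint would pass 70% of its speed; a pose out of reach is approached as far as the arm can. A call is refused whole if a number of a shift passes 0.0417 or a number of a turn 7.16, either way. A call with a gripper value outside its range is refused whole. The fingers move at their own pace and stop on an object; FORCE is the grip in N (left out, the last holds). Time passes only in rows, so rows that do not move let the fingers close. It gives the time, the measured TCP pose, the force and the opening at its end, in the units of the state.
- robot.get_state(): the state, without advancing time (a new reading comes with each control period).
- imaging.read_camera(name): name is "scene" or "top" or "wrist"; returns a dict with "image" (400x640x3 uint8, blue, green, red), "vertical_fov" (degrees; the focal length in pixels is half the picture's height over the tangent of half this angle, whatever the lens; pixels are square), "cx", "cy" (the principal point, pixels), "R" (3x3) and "t" (3): a world point X has camera coordinates R X + t. Camera axes: x right, y down, z forward; pixel columns grow to the right and rows downward; lengths in m; the calibration is good to about 2 mm. A picture is of the moment at which its call begins. There is no depth.
- workorder.hand_in(): hands the job in, once; it reports no verdict.
The state is a dict: "time_s": time; "joints": joint angles; "joint_velocities": joint speeds; "tau": joint torques, N m; "position": TCP position; "ee_rot": TCP orientation; "wrist_force": force on the tool from outside, world axes, zero at the start; "torque": the same for the moment, N m; "finger_gap": finger opening in m.
Only numpy, scipy, OpenCV 4.12 (cv2) and the standard library are available. Lean on these libraries where they do the work, as an engineer would, in place of code of your own. Each camera call takes 0.05 s, during which the arm holds its last target.

TASK

The sample rack on the bench lift is held up by a ratchet pawl: take the release rod from its rest, put its shaft under the pawl's red tail and ease the tail up just far enough to free it, and keep it there while the platform sinks fully to its bottom stop. Then take the rod away so that the pawl swings back, and lay the rod back in its rest. Work by feel: never press on the lift with more than 10 N, nor lean on the pawl's upper stop with more than 4 N; keep the gripper and arm off the lift, and leave the other things where they stand.

Things in the scene. Friction and masses are not known exactly. Their poses are not given: they have to be found in the camera images.
- lift: Damped bench lift, fixed: blue base 150 x 275 x 12 mm, mast 258 mm high. Origin on the bench under the pawl's pivot (pivot 220 mm up). x: the way to put the rod in (away from the robot at yaw 0). The pawl's tail sticks out to -y; the platform with the tube rack is at y 48 to 178 mm. Above the base nothing stands further out to -x than 50 mm, nor at y below 10 mm than 16 mm.
- pawl_tail (a point): Nominal centre of the flat underside of the pawl's red tail tab (28 mm along x, 26 mm along y, 8 mm thick), 77 mm to -y of the pivot, 216 mm above the bench when engaged. The tab is clamped at a height that is set by hand: its real underside is up to 10 mm above or below this point and must be felt. Open space beneath it down to the base. Moves with the pawl.
- pawl (a joint): Pawl angle, rad: 0 = engaged under a tooth, tail level; grows as the tail is lifted. Clears the teeth at about 0.09 (tail up 7 mm); a hard stop blocks it at 0.125 (tail up 10 mm). Freeing it under load takes 3 to 6 N at the tail, holding it about 2 N (a spring returns it); on the stop the force rises steeply. Let go early, it catches the next tooth (12 mm apart).
- carriage (a joint): Height in m of the platform above its bottom stop: starts between about 0.035 and 0.075, 0 = fully down. With the pawl free it sinks by itself, damped, at some 20 to 45 mm/s; its mass is not known exactly.
- platform (a point): Centre of the platform's top (100 x 130 mm), on which a grey sample rack with red-capped tubes is fixed, 100 mm high; moves with the platform.
- rod: The loose release rod, about 150 g: orange square handle 84 x 18 x 18 mm, an 8 mm steel shaft 88 mm long out of one end, a 17 mm dark knob 20 mm long on the other. Origin under the handle's centre, x along the rod to the tip.
- rod_grip (a point): Centre of the rod's orange handle (half-way up): the place to grasp, fingers on its two upright sides, across the rod. The rod balances within 8 mm of it. Rod x points to the tip.
- rod_tip (a point): Tip of the rod's steel shaft (on its axis), 130 mm from rod_grip along rod x.
- rest: Fixed grey rod rest: base 110 x 70 x 6 mm and two posts 10 mm thick, 68 mm apart along its x; their tops, 40 mm above the bench, carry the handle near its ends, between 10 mm high lips 36 mm apart. The handle's middle is free for the fingers (58 mm between posts). Origin on the bench under its centre, x along the rod.
- rest_seat (a point): Where the handle's centre lies when the rod is in the rest: 49 mm above the bench, midway between the posts.
- rack_a: Bystander, leave alone: grey sample rack 104 x 104 mm, 112 mm high, with red-capped tubes; origin under its centre.
- rack_b: Bystander, leave alone: grey sample rack 80 x 128 mm, 112 mm high, with red-capped tubes; origin under its centre.
- reagent: Bystander, leave alone: amber bottle, 60 mm across, 130 mm high; origin under its centre.
- beaker: Bystander, leave alone: glass cup, 70 mm across, 85 mm high; origin under its centre.
- jar: Bystander, leave alone: clear jar with white lid, 56 mm across, 60 mm high; origin under its centre.
- tip_box: Bystander, leave alone: green box 70 x 90 x 50 mm; origin under its centre.
Not all that is in view belongs to the job. What is meant by the rod is not white, and is the larger of those in its own colour.

How it is judged:
On the way, in this order (a step that is already met when the one before it is completed fails the run):
1. the rod is lifted off its rest in the gripper (height (world z) of rod_grip above 0.08 m and contact force between the fingers and rod above 1 N), for 0.1 s.
2. the rod holds the pawl free, the load still up (value of joint pawl above 0.075 rad and contact force between rod and lift above 0.4 N and value of joint carriage above 0.01 m), for 0.2 s.
3. the platform has sunk to its bottom stop while the rod holds the pawl free (value of joint carriage below 0.003 m and value of joint pawl above 0.06 rad and contact force between rod and lift above 0.4 N), for 0.1 s.
At the end, for the whole second after the job is handed in: The platform is within 3 mm of its bottom stop, the pawl has swung back (under 0.03 rad), and the rod lies still in its rest, the handle's centre within 20 mm of the seat sideways and 5 mm in height, along the rest within 0.25 rad (either way round) (value of joint carriage below 0.003 m and value of joint pawl below 0.03 rad and horizontal distance between rod_grip and rest_seat below 0.02 m and height (world z) of rod_grip between 0.044 and 0.054 m and angle between the x axis of rod and the x axis of rest, either way round below 0.25 rad and linear speed of rod below 0.02 m/s); the robot touches nothing.
It fails at once if the rod presses on the lift (pawl included) with more than 10 N (contact force between rod and lift above 10 N).
It fails at once if the pawl is forced against its stop (0.12 rad or more with over 4 N from the rod) (value of joint pawl above 0.12 rad and contact force between rod and lift above 4 N).
It fails at once if the gripper or arm touches the lift (contact force between any of the fingers, the arm and lift above 1 N).
It fails at once if a bystander is moved by more than 30 mm (distance of any of rack_a, rack_b, reagent, beaker, jar, tip_box from where it was at the start of the episode above 0.03 m).
It also fails if it takes over 72 s, if anything falls off the work surface, if the arm or the gripper's body presses on something with over 40 N, if the wrist force passes 120 N, or if a joint passes its speed limit or range.

## Working session

There is one attempt and no reset: what is moved stays moved. The work goes in short steps, Python scripts to look and compute and a shell command to move; the robot and the scene stay as the last step left them, time stands still between calls to the robot, and variables do not carry over. Pictures are saved under pics/ and viewed, and the job is handed in when it is done.

```bash
ls; mkdir -p pics
cat > h.py <<'E'
import numpy as np, cv2
from bench import robot, imaging, workorder
def cam(n):
    c=imaging.read_camera(n); return c
def K(c):
    f=c["image"].shape[0]/2/np.tan(np.radians(c["vertical_fov"])/2); return f
def ray(c,u,v):
    f=K(c); d=np.array([(u-c["cx"])/f,(v-c["cy"])/f,1.0]); R=np.array(c["R"]);t=np.array(c["t"])
    o=-R.T@t; d=R.T@d; return o,d/np.linalg.norm(d)
def onz(c,u,v,z):
    o,d=ray(c,u,v); return o+d*(z-o[2])/d[2]
def tri(rs):
    A=np.zeros((3,3));b=np.zeros(3)
    for o,d in rs:
        P=np.eye(3)-np.outer(d,d);A+=P;b+=P@o
    x=np.linalg.solve(A,b); return x,[np.linalg.norm((np.eye(3)-np.outer(d,d))@(x-o)) for o,d in rs]
def proj(c,X):
    p=np.array(c["R"])@np.array(X)+np.array(c["t"]); f=K(c); return f*p[0]/p[2]+c["cx"],f*p[1]/p[2]+c["cy"]
E
python3 - <<'E'
from h import *
import pickle
d={}
for n in ["scene","top","wrist"]:
    c=cam(n); d[n]=c; cv2.imwrite(f"pics/{n}0.png",c["image"]); print(n,c["vertical_fov"],c["cx"],c["cy"],-np.array(c["R"]).T@np.array(c["t"]))
pickle.dump(d,open("d0.pkl","wb"))
print(robot.get_state())
E
```

```text
pics
scene 52.15113168219649 314.72102111068546 196.3947578904088 [ 0.94423466 -0.65327077  1.06984891]
top 50.26970857746085 317.4251186959108 192.08327311671982 [ 0.34217264 -0.00252682  1.53625986]
wrist 63.56875036469022 315.6489484420956 201.00032039745759 [0.15702897 0.55621613 0.38263603]
{'time_s': 0.15, 'joints': array([ 1.15100523e+00,  3.20128122e-01,  1.56538780e+00, -1.94086732e-05,
        1.25742398e+00, -1.99826749e-02]), 'joint_velocities': array([-0.00130657, -0.00133626, -0.00394667,  0.00077078,  0.00013816,
       -0.00098341]), 'tau': array([ 1.02656943e-04, -4.12774909e+01, -2.32155257e+01,  7.25995470e-02,
        4.34797467e-02, -1.13945930e-04]), 'position': array([0.22365954, 0.52931845, 0.22732741]), 'ee_rot': array([ 0.69292791,  0.13994566,  0.69312297, -0.14087822]), 'wrist_force': array([-1.36832822, -1.04939772,  0.52512237]), 'torque': array([-0.00049687,  0.03792555, -0.00336687]), 'finger_gap': 0.09148945278782683}
```

View pics/scene0.png

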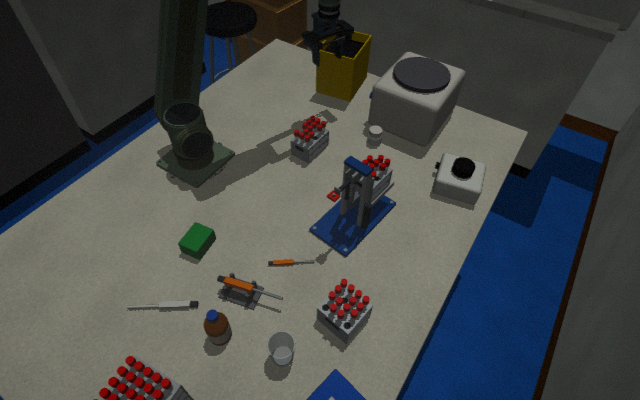

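View pics/top0.png

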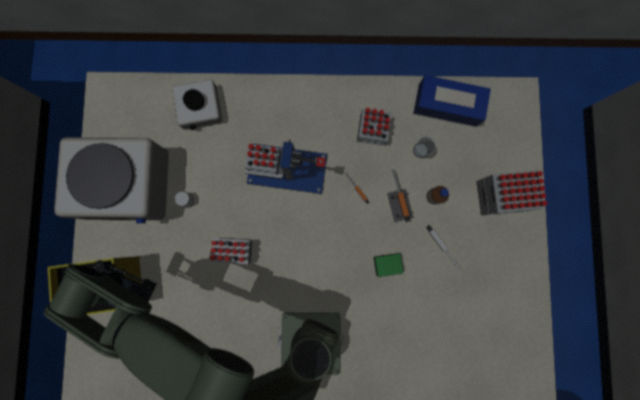

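View pics/wrist0.png

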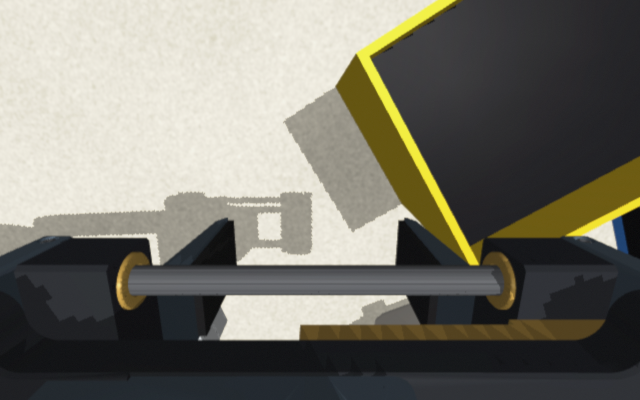

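Three rod-like things are in view. The first is the white one at scene (165,305) / top (437,238). The second is a small orange one at scene (290,262) / top (361,195), lying on the bench. The third is the larger orange one on the grey rest at scene (238,283) / top (403,202). The third fits, being orange, larger and in the rest. I'll confirm it in a crop.

Run:
```python
import pickle
from h import *
d=pickle.load(open("d0.pkl","rb"))
s=d["scene"]["image"][140:320,190:390]; t=d["top"]["image"][120:240,230:430]
s=cv2.resize(s,None,fx=4,fy=4,interpolation=cv2.INTER_CUBIC)[:600]
cv2.imwrite("pics/crop_s.png",cv2.resize(d["scene"]["image"][150:320,200:390],None,fx=3.5,fy=3.5,interpolation=3))
cv2.imwrite("pics/crop_t.png",cv2.convertScaleAbs(cv2.resize(t,None,fx=4,fy=4,interpolation=3),alpha=1.5))
```

```text
(no output)
```

View pics/crop_s.png

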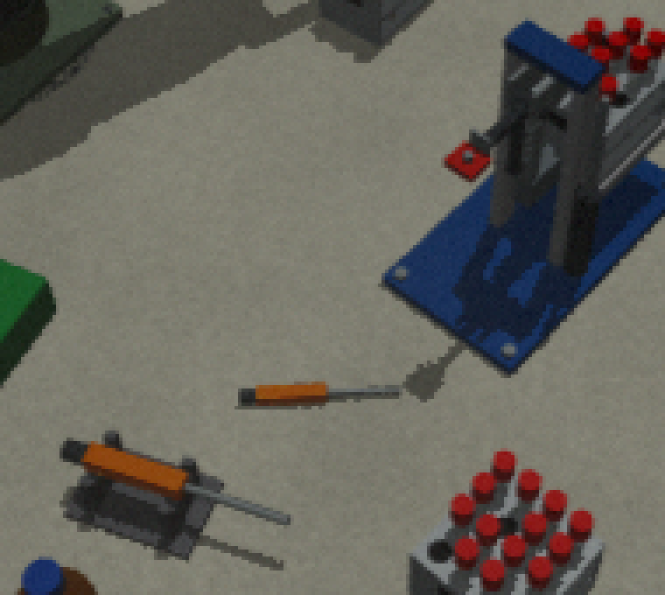

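View pics/crop_t.png

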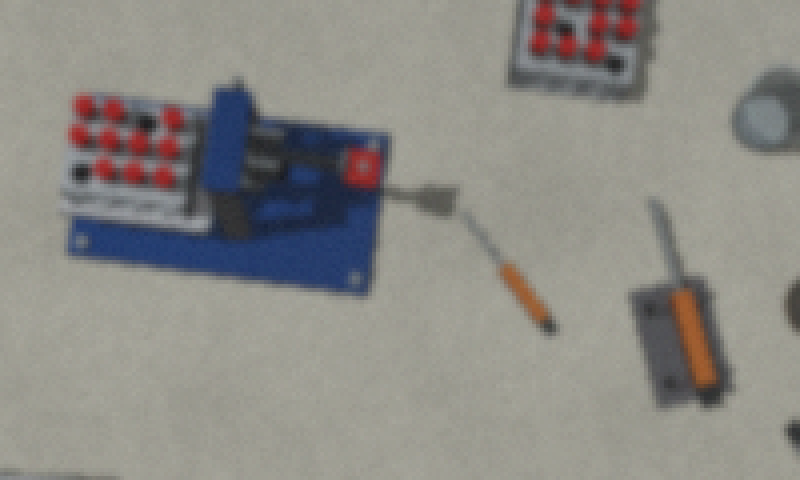

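The crops confirm that the large orange rod lies in the rest at scene (238,283), tip pointing away from the robot and knob toward it. The small orange one lies on the bench and is not the rod. The red tail tab is at scene (333,196) / top (320,161). Next I measure.

Run:
```python
import pickle
from h import *
d=pickle.load(open("d0.pkl","rb"))
def masks(im):
    h=cv2.cvtColor(im,cv2.COLOR_BGR2HSV)
    o=cv2.inRange(h,(8,150,90),(18,255,255)); r=cv2.inRange(h,(0,150,80),(6,255,255))|cv2.inRange(h,(175,150,80),(180,255,255))
    b=cv2.inRange(h,(105,120,40),(125,255,255)); return o,r,b
for n in ["scene","top"]:
    c=d[n]
    for nm,m in zip("orb",masks(c["image"])):
        if nm=="b": continue
        k,l,st,ce=cv2.connectedComponentsWithStats(m)
        for i in range(1,k):
            if st[i,4]>25:
                ys,xs=np.where(l==i); (cx,cy),wh,a=cv2.minAreaRect(np.c_[xs,ys].astype(np.float32))
                print(n,nm,st[i,4],ce[i].round(1),(round(cx,1),round(cy,1)),np.round(wh,1),round(a,1))
c=d["top"]
# lift base corners by eye (crop /4 + offset)
for p in [(388,133),(368,294),(70,255),]:
    u,v=230+p[0]/4,120+p[1]/4; print("corner",onz(c,u,v,.012).round(4))
```

```text
scene o 73 [282.1 261.3] (282.5, 261.3) [ 3.6 19.2] 86.8
scene o 178 [238.1 282.9] (238.0, 282.8) [29.7  6. ] 18.4
scene r 29 [311.7 124.6] (311.8, 124.7) [4.  8.8] 53.1
scene r 30 [303.4 131.7] (303.3, 131.8) [3.4 9.5] 51.3
scene r 56 [332.9 195.5] (333.0, 195.0) [8.5 8.5] 45.0
scene r 31 [343.5 281.4] (343.5, 281.5) [5. 5.] 90.0
scene r 32 [338.  287.4] (338.0, 287.5) [5. 6.] 90.0
scene r 27 [350.9 286.9] (350.5, 286.5) [5. 5.] 90.0
scene r 31 [331.8 293.8] (332.0, 293.5) [5. 6.] 90.0
scene r 31 [358.5 292.6] (358.5, 292.5) [5. 5.] 90.0
scene r 35 [339.1 299.7] (339.0, 299.5) [5. 6.] 90.0
scene r 33 [352.6 299.2] (353.0, 299.5) [6. 5.] 0.0
scene r 33 [365.6 298.6] (365.5, 298.5) [5. 5.] 90.0
scene r 33 [346.5 305.7] (346.5, 305.5) [5. 5.] 90.0
scene r 35 [360. 305.] (360.0, 305.0) [5.7 5.7] 45.0
scene r 35 [332.9 306.4] (333.0, 306.5) [5. 6.] 90.0
scene r 38 [354.1 311.7] (354.0, 312.0) [6. 6.] 90.0
scene r 33 [340.4 312.5] (340.0, 312.5) [5. 6.] 90.0
scene r 51 [129.3 359.4] (129.5, 359.5) [7. 7.] 90.0
scene r 53 [137.6 365.1] (137.8, 364.8) [6.4 8.5] 45.0
scene r 56 [120.7 369.9]
[... 282 characters left out ...]
1.0) [8. 8.] 90.0
scene r 59 [164.4 382.1] (164.5, 382.0) [8. 7.] 90.0
scene r 62 [120.8 386.6] (121.0, 387.0) [8. 8.] 90.0
scene r 63 [147.1 387.2] (147.0, 387.0) [8. 8.] 90.0
scene r 61 [103.1 391.9] (103.0, 392.0) [8. 8.] 90.0
scene r 63 [129.7 392.6] (129.8, 392.3) [7.1 9.2] 45.0
scene r 65 [156.3 393.2] (156.0, 393.0) [8. 8.] 90.0
scene r 45 [112.2 396.7] (112.0, 396.5) [5. 8.] 90.0
scene r 41 [139.1 397. ] (139.0, 396.5) [5. 8.] 90.0
top o 27 [360.4 192.6] (360.5, 192.9) [13.6  1.8] 53.1
top o 89 [403.  203.8] (403.0, 203.8) [21.8  4. ] 74.1
top r 40 [320.5 161.7] (320.5, 161.5) [7. 7.] 90.0
corner [ 0.6694 -0.0495  0.012 ]
corner [ 0.5216 -0.0325  0.012 ]
corner [0.5541 0.2363 0.012 ]
```

Run:
```python
import pickle
from h import *
d=pickle.load(open("d0.pkl","rb")); S,T=d["scene"],d["top"]
print("handle",tri([ray(S,238.1,282.9),ray(T,403.,203.8)]))
print("tab",tri([ray(S,332.9,195.5),ray(T,320.5,161.7)]))
a=np.radians(74.1)
p=[onz(T,403+k*np.cos(a),203.8+k*np.sin(a),.055) for k in(-10,10)]; print(p,np.degrees(np.arctan2(*(p[0]-p[1])[1::-1])))
print("tip line", onz(T,230+655/4,120+200/4,.05), "knob",onz(T,230+708/4,120+400/4,.05))
q=robot.get_state(); from scipy.spatial.transform import Rotation as R
w=q["ee_rot"]; print(R.from_quat([*w[1:],w[0]]).as_matrix().round(3))
for nm,(u,v) in dict(tipbox=(389,264),rackb=(375,123),beaker=(424,148),reag=(438,195),small=(360,192)).items(): print(nm,onz(T,u,v,0.03).round(3))
```

```text
handle (array([ 0.4827051 , -0.3167979 ,  0.05174423]), [np.float64(0.001291984967618013), np.float64(0.0012919849676180603)])
tab (array([ 0.59798873, -0.02362976,  0.21339118]), [np.float64(0.0010054706762178552), np.float64(0.001005470676217796)])
[array([ 0.51703727, -0.3060443 ,  0.055     ]), array([ 0.44971704, -0.3242478 ,  0.055     ])] 15.131017927184246
tip line [ 0.60359415 -0.28516882  0.05      ] knob [ 0.42710647 -0.32938905  0.05      ]
[[-0.001  0.389  0.921]
 [-0.001  0.921 -0.389]
 [-1.    -0.001 -0.   ]]
tipbox [ 0.274 -0.268  0.03 ]
rackb [ 0.78  -0.223  0.03 ]
beaker [ 0.689 -0.399  0.03 ]
reag [ 0.518 -0.446  0.03 ]
small [ 0.526 -0.168  0.03 ]
```

```bash
R='[-0.001,-0.026,0.0218,0,0,0,0]'; python3 -m handwheel '[[-0.002,-0.026,0.0218,0,0,0,0],[-0.002,-0.026,0.0218,0,0,0,0],[-0.002,-0.026,0.0218,0,0,0,0],[-0.002,-0.026,0.0218,0,0,0,0],[-0.002,-0.026,0.0218,0,0,0,0],[-0.002,-0.026,0.0218,0,0,0,0],[-0.002,-0.026,0.0218,0,0,0,0],[-0.002,-0.026,0.0218,0,0,0,0],[-0.002,-0.026,0.0218,0,0,0,0],[-0.002,-0.026,0.0218,0,0,0,0],[-0.002,-0.026,0.0218,0,0,0,0],[-0.002,-0.026,0.0218,0,0,0,0]]'
```

```text
time_s: 1.15
position: [0.3432, 0.1388, 0.252]
ee_rot: [0.693, 0.14, 0.693, -0.14]
wrist_force: [0.9, 0.0, 0.7]
finger_gap: 0.0915
```

```bash
python3 -m handwheel '[[0,-0.026,0.0218,0,0,0,0],[0,-0.026,0.0218,0,0,0,0],[0,-0.026,0.0218,0,0,0,0],[0,-0.026,0.0218,0,0,0,0],[0,-0.026,0.0218,0,0,0,0],[0,-0.026,0.0218,0,0,0,0],[0,-0.026,0.0218,0,0,0,0],[0,-0.026,0.0218,0,0,0,0],[0,-0.026,0.0218,0,0,0,0],[0,-0.026,0.0218,0,0,0,0],[0,-0.026,0.0218,0,0,0,0],[0,-0.026,0.0218,0,0,0,0]]'; python3 -m handwheel '[[0,-0.02,0.018,-6.5,0,0,0],[0,0,0,-6.5,0,0,0],[0,0,0,-6.5,0,0,0],[0,0,0,-6.5,0,0,0],[0,0,0,-6.5,0,0,0],[0,0,0,-5.5,0,0,0],[0,0,0,0,0,0,0],[0,0,0,0,0,0,0]]'
python3 - <<'E'
from h import *
import pickle
c=cam("wrist"); cv2.imwrite("pics/w1.png",c["image"]); pickle.dump(c,open("w1.pkl","wb")); print(robot.get_state()["position"])
E
```

```text
time_s: 2.15
position: [0.4628, -0.2505, 0.2516]
ee_rot: [0.693, 0.141, 0.693, -0.14]
wrist_force: [0.6, 0.3, 0.4]
finger_gap: 0.0914
time_s: 2.82
position: [0.4715, -0.2741, 0.2517]
ee_rot: [0.701, -0.092, 0.701, 0.092]
wrist_force: [-0.2, 0.2, 0.2]
finger_gap: 0.091
[ 0.47157479 -0.27411712  0.25173669]
```

View pics/w1.png

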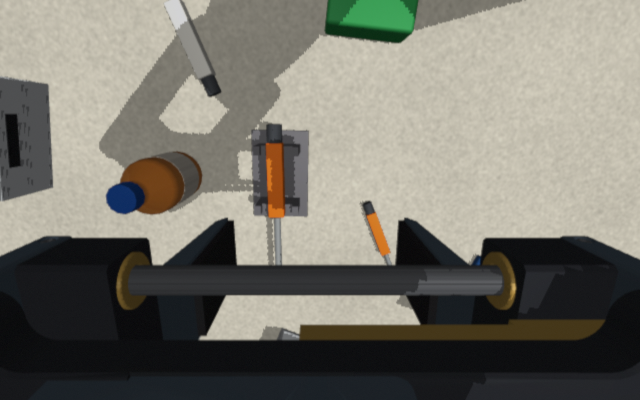

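The wrist view shows the rod in its rest. The handle centre is near (275,180), the rest base spans (252-308, 130-215), and the small orange decoy is at (376,228). I'll take a second wrist view for triangulation.

```bash
python3 -m handwheel '[[0.015,-0.012,-0.005,0,0,0,0],[0.015,-0.012,-0.005,0,0,0,0],[0.015,-0.012,-0.005,0,0,0,0],[0.015,-0.004,-0.005,0,0,0,0],[0,0,0,0,0,0,0],[0,0,0,0,0,0,0]]'
cat > m.py <<'E'
from h import *
def om(c):
    im=c["image"]; h=cv2.cvtColor(im,cv2.COLOR_BGR2HSV); m=cv2.inRange(h,(8,150,90),(18,255,255))
    m[230:]=0; out=[]
    k,l,st,ce=cv2.connectedComponentsWithStats(m)
    for i in range(1,k):
        if st[i,4]>200:
            ys,xs=np.where(l==i); r=cv2.minAreaRect(np.c_[xs,ys].astype(np.float32)); out.append((st[i,4],ce[i],r)); print(st[i,4],ce[i].round(1),np.round(r[0],1),np.round(r[1],1),round(r[2],1))
    return out
E
python3 - <<'E'
from h import *; from m import om
import pickle
c=cam("wrist"); cv2.imwrite("pics/w2.png",c["image"]); pickle.dump(c,open("w2.pkl","wb")); print(robot.get_state()["position"])
om(pickle.load(open("w1.pkl","rb"))); om(c)
E
```

```text
time_s: 3.37
position: [0.4624, -0.3178, 0.1914]
ee_rot: [0.701, -0.092, 0.701, 0.093]
wrist_force: [0.9, 0.5, 1.2]
finger_gap: 0.0913
[ 0.46304722 -0.31792517  0.19235504]
1246 [274.8 179.6] [274.9 179.9] [74.4 16.8] 87.9
1787 [153.  184.4] [151.  185.1] [56.4 46.7] 58.2
1114 [309.2 199.6] [309.5 200. ] [58. 19.] 90.0
1853 [163.6 212.3] [163. 211.] [36. 66.] 90.0
```

View pics/w2.png

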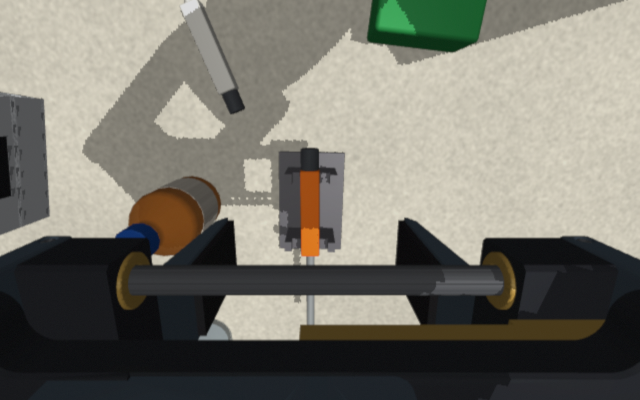

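```bash
sed -i 's/230:/262:/' m.py
python3 - <<'E'
from h import *
import pickle
w1,w2=[pickle.load(open(f,"rb")) for f in("w1.pkl","w2.pkl")]
def ends(c,x0,x1):
    h=cv2.cvtColor(c["image"],cv2.COLOR_BGR2HSV); m=cv2.inRange(h,(6,150,60),(20,255,255)); m[262:]=0; m[:,:x0]=0;m[:,x1:]=0
    ys,xs=np.where(m>0); rows=np.unique(ys); rows=[r for r in rows if (ys==r).sum()>8]
    e=[]
    for r in rows: x=xs[ys==r]; e.append((r,x.min(),x.max()))
    e=np.array(e); p=np.polyfit(e[:,0],(e[:,1]+e[:,2])/2,1)
    print(e[0],e[-1],p, "width",(e[:,2]-e[:,1]+1).mean())
    return [(np.polyval(p,r),r) for r in(e[0,0]-.5,e[-1,0]+.5)]
a=ends(w1,255,295); b=ends(w2,290,330)
P=[]
for i in(0,1):
    x,e=tri([ray(w1,*a[i]),ray(w2,*b[i])]); print(x.round(4),np.round(e,4)); P.append(x)
v=P[1]-P[0]; print("mid",(P[0]+P[1])/2,"len",np.linalg.norm(v),"yaw",np.degrees(np.arctan2(v[1],v[0])))
for c,q in((w1,a),(w2,b)):
    X=[onz(c,*u,.058) for u in q]; print("z.058",X[0].round(4),X[1].round(4),((X[0]+X[1])/2).round(4))
from scipy.spatial.transform import Rotation as R
s=robot.get_state(); w=s["ee_rot"]; M=R.from_quat([*w[1:],w[0]]).as_matrix(); print(M.round(3)); tz=M[:,2]; print("toolz yaw",np.degrees(np.arctan2(tz[1],tz[0])), s["wrist_force"])
E
```

```text
[143 266 282] [217 270 278] [2.73399716e-02 2.70185472e+02] width 17.213333333333335
[171 300 319] [255 302 317] [6.63474692e-03 3.07904446e+02] width 18.811764705882354
[ 0.4418 -0.3306  0.05  ] [0.0003 0.0003]
[ 0.5241 -0.3086  0.0512] [0.0001 0.0001]
mid [ 0.48294253 -0.31959873  0.05059031] len 0.08526580559565304 yaw 14.932471253143751
z.058 [ 0.4406 -0.3296  0.058 ] [ 0.5218 -0.3084  0.058 ] [ 0.4812 -0.319   0.058 ]
z.058 [ 0.4407 -0.3309  0.058 ] [ 0.5211 -0.3093  0.058 ] [ 0.4809 -0.3201  0.058 ]
[[ 0.    -0.259  0.966]
 [ 0.     0.966  0.259]
 [-1.     0.     0.   ]]
toolz yaw 15.03396739890915 [0.87779538 0.53068807 0.96831617]
```

Run:
```python
from h import *
import pickle
d=pickle.load(open("d0.pkl","rb")); w1,w2=[pickle.load(open(f,"rb")) for f in("w1.pkl","w2.pkl")]
def cap(c,x0,x1,y0,y1):
    h=cv2.cvtColor(c["image"],cv2.COLOR_BGR2HSV); m=cv2.inRange(h,(100,120,50),(130,255,255)); ys,xs=np.where(m[y0:y1,x0:x1]>0); print(len(xs)); return xs.mean()+x0,ys.mean()+y0
u=[(w1,cap(w1,90,160,170,225)),(d["scene"],cap(d["scene"],195,235,300,330)),(d["top"],cap(d["top"],425,455,180,210))]
x,e=tri([ray(c,*p) for c,p in u]); print(x,e)
for k in ((0,1),(0,2),(1,2)): print(tri([ray(u[i][0],*u[i][1]) for i in k])[0])
r=np.array([.4825,-.3197]); n=np.array([.259,-.966]); print((x[:2]-r)@n,(x[:2]-r)@[.966,.259])
```

```text
885
94
42
[ 0.51671441 -0.4411927   0.1222389 ] [np.float64(0.0018307322210574949), np.float64(0.00043532442758700303), np.float64(0.0022283969622627067)]
[ 0.51645608 -0.44224221  0.12287418]
[ 0.5157804  -0.43940272  0.12612473]
[ 0.5167937  -0.44042349  0.1206138 ]
0.12622347663727213 0.0015845136863054346
```

```bash
python3 -m handwheel '[[0.01,-0.0034,0.0092,0,0,0,0],[0.01,-0.0034,0.0092,0,0,0,0],[0.025,0,0,0,0,0,0],[0.025,0,0,0,0,0,0],[0,0,0,0,0,0,0],[0,0,0,0,0,0,0]]'
python3 - <<'E'
from h import *; from m import om
c=cam("wrist"); cv2.imwrite("pics/w3.png",c["image"]); print(robot.get_state()["position"])
E
```

```text
time_s: 3.92
position: [0.4825, -0.319, 0.1207]
ee_rot: [0.7, -0.092, 0.702, 0.094]
wrist_force: [1.3, 0.3, -0.0]
finger_gap: 0.0911
[ 0.48329404 -0.31972753  0.12213971]
```

View pics/w3.png

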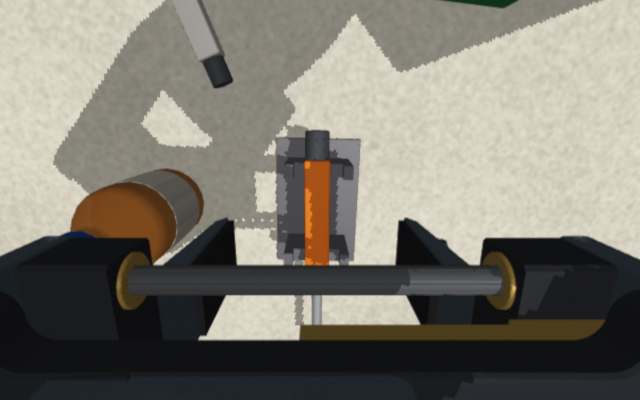

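The rod is centred between the fingers (x≈317), with its rear end at (317,160). I'll descend and grip.

```bash
python3 -m handwheel '[[0.02,0,0,0,0,0,0],[0.02,0,0,0,0,0,0],[0.02,0,0,0,0,0,0],[0.012,0,0,0,0,0,0],[0.005,0,0,0,0,0,0],[0,0,0,0,0,0,0],[0,0,0,0,0,0,0]]'
python3 -m handwheel '[[0,0,0,0,0,0,120],[0,0,0,0,0,0,255],[0,0,0,0,0,0,255],[0,0,0,0,0,0,255],[0,0,0,0,0,0,255],[0,0,0,0,0,0,255],[0,0,0,0,0,0,255],[0,0,0,0,0,0,255]]' 60
```

```text
time_s: 4.55
position: [0.4834, -0.3204, 0.0463]
ee_rot: [0.702, -0.094, 0.7, 0.092]
wrist_force: [0.8, -0.4, 0.7]
finger_gap: 0.0908
time_s: 5.22
position: [0.4823, -0.3198, 0.0449]
ee_rot: [0.701, -0.093, 0.701, 0.093]
wrist_force: [0.0, -0.1, -0.8]
finger_gap: 0.0405
```

```bash
python3 -m handwheel '[[0,0,0,0,0,0,255],[0,0,0,0,0,0,255],[0,0,0,0,0,0,255],[0,0,0,0,0,0,255],[0,0,0,0,0,0,255],[0,0,0,0,0,0,255]]' 60; python3 -m handwheel '[[0,0,0,0,0,0,255],[0,0,0,0,0,0,255]]' 60
```

```text
time_s: 5.72
position: [0.4822, -0.3196, 0.0449]
ee_rot: [0.701, -0.093, 0.701, 0.093]
wrist_force: [-0.9, 0.3, 0.9]
finger_gap: 0.0179
time_s: 5.88
position: [0.4822, -0.3196, 0.0448]
ee_rot: [0.701, -0.093, 0.701, 0.093]
wrist_force: [-0.6, 1.2, 0.4]
finger_gap: 0.0176
```

```bash
python3 -m handwheel '[[-0.005,0,0,0,0,0,255],[-0.015,0,0,0,0,0,255],[-0.02,0,0,0,0,0,255],[-0.025,0,0,0,0,0,255],[-0.025,0,0,0,0,0,255],[-0.025,0,0,0,0,0,255],[-0.015,0,0,0,0,0,255],[0,0,0,0,0,0,255],[0,0,0,0,0,0,255]]'
python3 - <<'E'
from h import *
import pickle
d={n:cam(n) for n in("wrist","scene","top")}; pickle.dump(d,open("d4.pkl","wb"))
cv2.imwrite("pics/w4.png",np.vstack([d["wrist"]["image"]])); cv2.imwrite("pics/s4.png",cv2.resize(d["scene"]["image"][130:330,180:400],None,fx=3,fy=3,interpolation=3)); s=robot.get_state();print(s["position"],s["wrist_force"],s["torque"])
E
```

```text
time_s: 6.63
position: [0.4824, -0.32, 0.1754]
ee_rot: [0.701, -0.093, 0.701, 0.092]
wrist_force: [-0.6, -1.1, -1.5]
finger_gap: 0.0178
[ 0.48141942 -0.31925024  0.17319582] [-0.50231752  0.17722581 -1.33912861] [0.0517148  0.06551897 0.00859515]
```

View pics/w4.png

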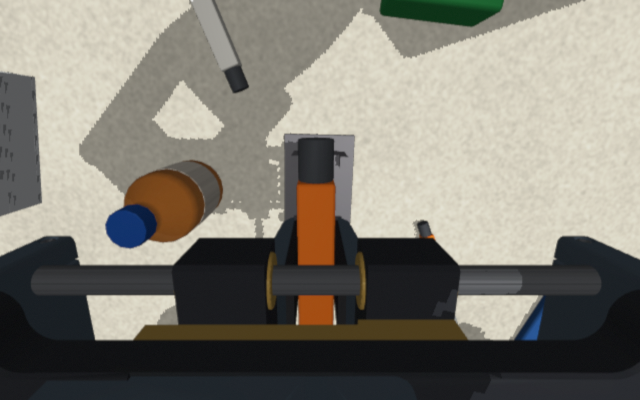

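View pics/s4.png

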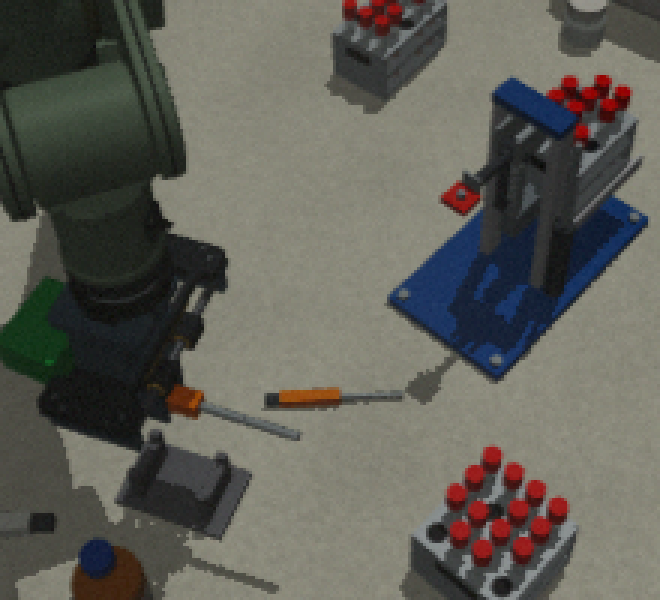

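```bash
python3 -m handwheel '[[0,0,0,4,0,0,255],[0,0,0,6,0,0,255],[0,0,0,6,0,0,255],[0,0,0,5.8,0,0,255],[0,0,0,0,0,0,255]]'
python3 -m handwheel '[[0,0.013,-0.0042,0,0,0,255],[0,0.0254,-0.0085,0,0,0,255],[0,0.0254,-0.0085,0,0,0,255],[0,0.0254,-0.0085,0,0,0,255],[0,0.0254,-0.0085,0,0,0,255],[0,0.0254,-0.0085,0,0,0,255],[0,0.0254,-0.0085,0,0,0,255],[0,0.0254,-0.0085,0,0,0,255],[0,0.0254,-0.0085,0,0,0,255],[0,0.0254,-0.0085,0,0,0,255],[0,0.0254,-0.0085,0,0,0,255],[0,0.0254,-0.0085,0,0,0,255]]'
python3 -m handwheel '[[-0.003,0.013,-0.0042,0,0,0,255],[-0.003,0,0,0,0,0,255],[0,0,0,0,0,0,255],[0,0,0,0,0,0,255]]'
python3 - <<'E'
from h import *
import pickle
d={n:cam(n) for n in("wrist","scene","top")}; pickle.dump(d,open("d5.pkl","wb"))
cv2.imwrite("pics/w5.png",np.vstack([d["wrist"]["image"]])); cv2.imwrite("pics/s5.png",cv2.resize(d["scene"]["image"][110:260,220:420],None,fx=4,fy=4,interpolation=3)); 
cv2.imwrite("pics/t5.png",cv2.convertScaleAbs(cv2.resize(d["top"]["image"][130:230,240:390],None,fx=5,fy=5,interpolation=3),alpha=1.5))
s=robot.get_state();print(s["position"],s["wrist_force"],s["torque"],s["ee_rot"])
E
```

```text
time_s: 7.2
position: [0.4817, -0.3194, 0.1733]
ee_rot: [0.705, 0.043, 0.707, -0.041]
wrist_force: [-1.1, 0.3, -2.0]
finger_gap: 0.0175
time_s: 8.2
position: [0.4179, -0.0162, 0.1745]
ee_rot: [0.706, 0.041, 0.706, -0.04]
wrist_force: [-0.1, 0.6, -2.0]
finger_gap: 0.0177
time_s: 8.53
position: [0.4167, -0.0048, 0.181]
ee_rot: [0.706, 0.041, 0.706, -0.041]
wrist_force: [0.3, 0.7, -1.7]
finger_gap: 0.0176
[ 0.41675608 -0.00521785  0.18071019] [ 0.73848298 -0.05296498 -1.69924249] [ 0.03598457 -0.00375231  0.05330467] [ 0.7057551   0.04161516  0.70600522 -0.04164782]
```

View pics/w5.png

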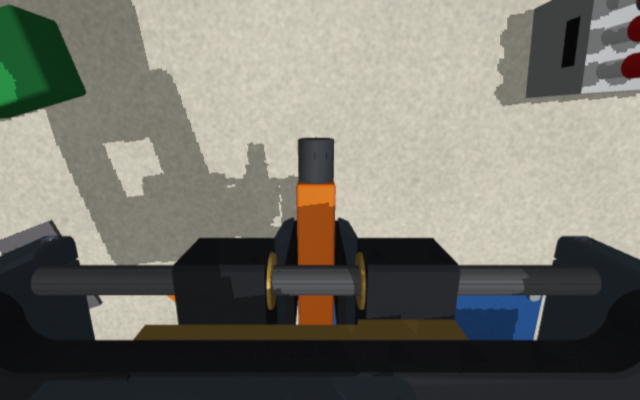

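View pics/s5.png

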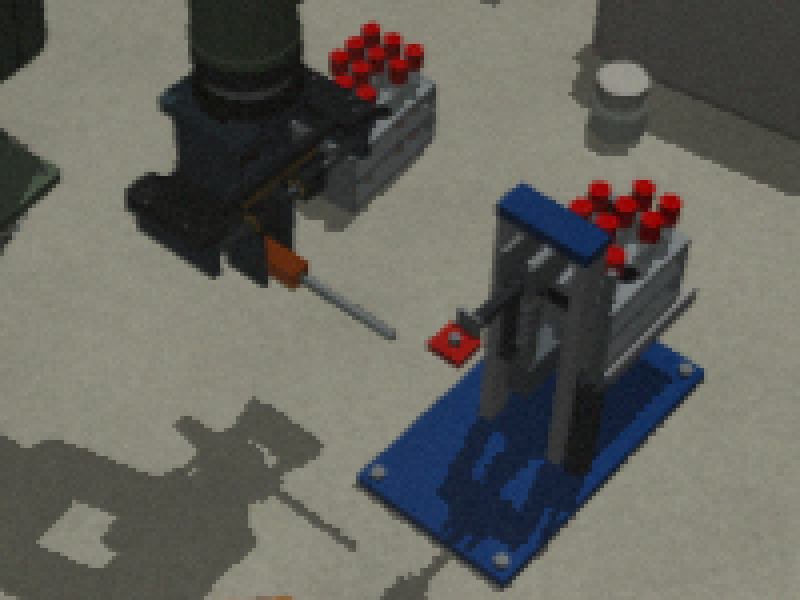

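View pics/t5.png

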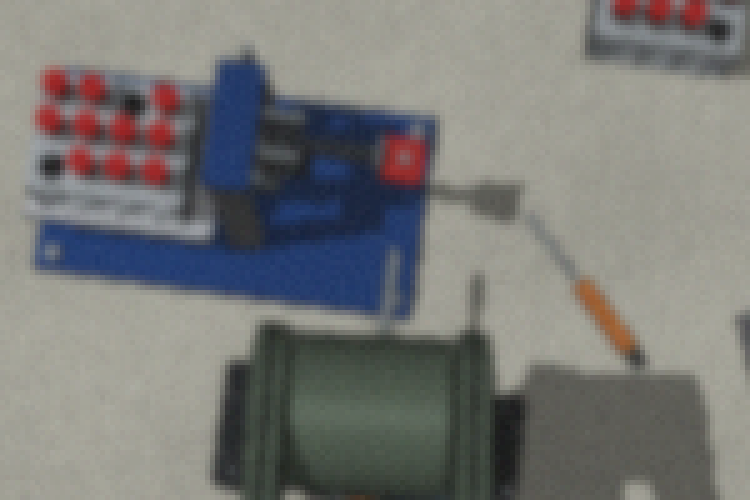

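Run:
```python
from h import *
import pickle
d=pickle.load(open("d5.pkl","rb")); S,T=d["scene"],d["top"]
x,e=tri([ray(T,240+394/5,130+247/5),ray(S,220+394/4,110+336/4)]); print("tip",x,e)
a=np.radians(-6.75); u=np.array([np.cos(a),np.sin(a),0]); g=np.array([.4167,-.0052,.1857]); print("expected tip",g+.13*u)
tab,e=tri([ray(T,240+403/5,130+160/5),ray(S,220+454/4,110+343/4)]); print("tab",tab,e)
r=tab-g; n=np.array([-u[1],u[0],0]); print("along",r@u,"lat",r@n)
t0=np.array([.598,-.0236,.213])-g; print(t0@u,t0@n)
# base edge yaw: corners
cs=[onz(T,240+x/5,130+y/5,.012) for x,y in((438,118),(410,317),(35,268))]
v=cs[0]-cs[1]; w=cs[2]-cs[1]; print(np.degrees(np.arctan2(v[1],v[0])),np.degrees(np.arctan2(w[1],w[0]))-90)
```

```text
tip [ 0.54720644 -0.01858876  0.18071689] [np.float64(6.298786439782778e-05), np.float64(6.298786439778208e-05)]
expected tip [ 0.5457989  -0.02047986  0.1857    ]
tab [ 0.59831455 -0.02322031  0.21185065] [np.float64(0.0002249302316335146), np.float64(0.00022493023163354484)]
along 0.18247374457025833 lat 0.00345109771939802
0.1822059993591523 0.0030370705511353177
-7.48390435913276 -6.885748989388119
```

The tip is at top-crop (394,247) and the tab at (403,160), so the shaft lines up about 3 mm outboard of the tab centre and 20 mm or more below it. I'll insert 95 mm.

```bash
python3 -m handwheel '[[0,0.0002,0.005,0,0,0,255],[0,0.0001,0.01,0,0,0,255],[0,0.0001,0.01,0,0,0,255],[0,0.0001,0.01,0,0,0,255],[0,0.0001,0.01,0,0,0,255],[0,0.0001,0.01,0,0,0,255],[0,0.0001,0.01,0,0,0,255],[0,0.0001,0.01,0,0,0,255],[0,0.0001,0.01,0,0,0,255],[0,0.0001,0.01,0,0,0,255],[0,0,0,0,0,0,255],[0,0,0,0,0,0,255]]'
python3 - <<'E'
from h import *
import pickle
d={n:cam(n) for n in("scene","top")}; pickle.dump(d,open("d6.pkl","wb"))
a=cv2.resize(d["scene"]["image"][120:220,270:380],None,fx=5,fy=5,interpolation=3)
b=cv2.convertScaleAbs(cv2.resize(d["top"]["image"][135:205,290:340],None,fx=5,fy=5,interpolation=3),alpha=1.5)
o=np.zeros((500,800,3),np.uint8); o[:a.shape[0],:550]=a; o[:b.shape[0],550:800]=b
cv2.imwrite("pics/o6.png",o)
s=robot.get_state();print(s["position"],s["wrist_force"],s["torque"])
f=[]
for i in range(6):
    cam("top"); s=robot.get_state(); f.append(np.r_[s["wrist_force"],s["torque"]])
f=np.array(f);print(f.mean(0).round(3),f.std(0).round(3))
E
```

```text
time_s: 9.68
position: [0.5115, -0.0146, 0.1807]
ee_rot: [0.706, 0.041, 0.706, -0.041]
wrist_force: [0.4, 0.1, -2.1]
finger_gap: 0.0174
[ 0.5106893  -0.01450242  0.18076489] [-0.30077639  0.68148766 -1.41898961] [ 0.0417696   0.02154591 -0.00376396]
[-0.271 -0.002 -1.325  0.032  0.014  0.004] [0.539 0.361 0.449 0.017 0.035 0.023]
```

View pics/o6.png

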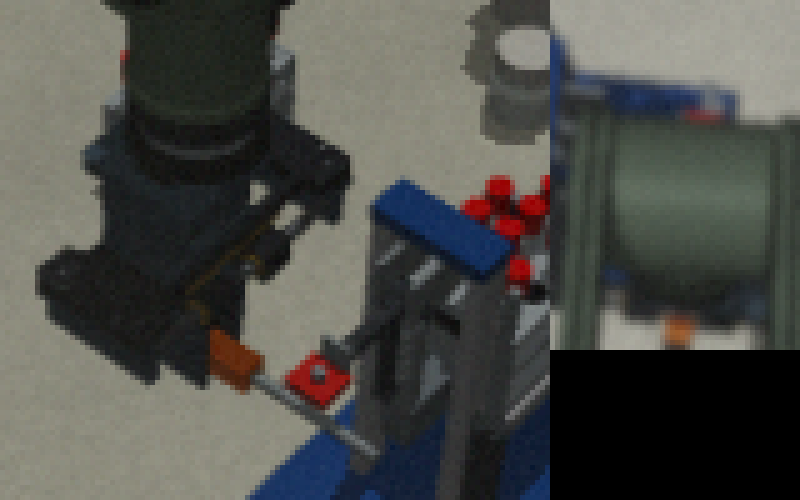

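```bash
python3 -m handwheel '[[-0.002,0,0,0,0,0,255],[-0.002,0,0,0,0,0,255],[-0.002,0,0,0,0,0,255],[-0.002,0,0,0,0,0,255],[-0.002,0,0,0,0,0,255],[0,0,0,0,0,0,255],[0,0,0,0,0,0,255]]'
cat > f.py <<'E'
from h import *
import sys
f=[];p=[]
for i in range(int(sys.argv[1])):
    c=cam("scene"); s=robot.get_state(); f.append(np.r_[s["wrist_force"],s["torque"]]); p.append(s["position"])
f=np.array(f);print("t",s["time_s"],"F",f.mean(0).round(3),"z",np.mean(p,0).round(4))
h=cv2.cvtColor(c["image"],cv2.COLOR_BGR2HSV); r=(cv2.inRange(h,(0,150,80),(6,255,255))|cv2.inRange(h,(175,150,80),(180,255,255)))
ys,xs=np.where(r[185:205,322:345]>0); print("tab px",len(xs),(xs.mean()+322).round(2),(ys.mean()+185).round(2))
if len(sys.argv)>2: cv2.imwrite(sys.argv[2],cv2.resize(c["image"][100:220,260:400],None,fx=5,fy=5,interpolation=3))
E
python3 f.py 5
```

```text
time_s: 10.67
position: [0.5113, -0.0146, 0.1911]
ee_rot: [0.706, 0.041, 0.706, -0.041]
wrist_force: [-0.0, -0.7, -1.9]
finger_gap: 0.0174
t 10.9167 F [-0.388  0.033 -1.534  0.022  0.005  0.012] z [ 0.5112 -0.0146  0.1909]
tab px 60 333.25 195.5
```

```bash
for i in 1 ; do python3 -m handwheel '[[-0.0015,0,0,0,0,0,255],[-0.0015,0,0,0,0,0,255],[0,0,0,0,0,0,255]]' | sed -n 2p; python3 f.py 4; done
python3 -m handwheel '[[-0.001,0,0,0,0,0,255],[0,0,0,0,0,0,255],[0,0,0,0,0,0,255]]' | sed -n 2p; python3 f.py 4
```

```text
position: [0.5115, -0.0146, 0.1943]
t 11.3667 F [ 0.379 -0.06  -1.639 -0.012  0.011  0.009] z [ 0.5113 -0.0146  0.194 ]
tab px 60 333.25 195.5
position: [0.5113, -0.0146, 0.195]
t 11.8167 F [-0.107 -0.169 -1.615  0.009 -0.008  0.012] z [ 0.5113 -0.0146  0.1949]
tab px 63 333.38 195.67
```

```bash
python3 -m handwheel '[[-0.001,0,0,0,0,0,255],[0,0,0,0,0,0,255],[0,0,0,0,0,0,255]]' | sed -n 2p; python3 f.py 4
python3 -m handwheel '[[-0.001,0,0,0,0,0,255],[0,0,0,0,0,0,255],[0,0,0,0,0,0,255]]' | sed -n 2p; python3 f.py 4
```

```text
position: [0.5113, -0.0146, 0.196]
t 12.2667 F [-0.043 -0.309 -1.307  0.028  0.02   0.009] z [ 0.5113 -0.0146  0.196 ]
tab px 60 333.23 195.57
position: [0.5113, -0.0146, 0.197]
t 12.7167 F [-0.093  0.07  -1.707  0.036  0.021 -0.01 ] z [ 0.5113 -0.0146  0.1969]
tab px 60 333.23 195.57
```

```bash
python3 -m handwheel '[[-0.001,0,0,0,0,0,255],[0,0,0,0,0,0,255],[0,0,0,0,0,0,255]]' | sed -n 2p; python3 f.py 4
```

```text
position: [0.5113, -0.0146, 0.198]
t 13.1667 F [ 0.359  0.104 -1.298  0.021  0.026 -0.004] z [ 0.5113 -0.0146  0.198 ]
tab px 61 333.31 195.54
```

```bash
python3 -m handwheel '[[-0.001,0,0,0,0,0,255],[0,0,0,0,0,0,255],[0,0,0,0,0,0,255]]' | sed -n 2p; python3 f.py 4 pics/s7.png
```

```text
position: [0.5113, -0.0146, 0.199]
t 13.6167 F [ 3.150e-01  1.000e-03 -1.447e+00  2.400e-02  6.000e-03  8.000e-03] z [ 0.5112 -0.0146  0.199 ]
tab px 61 333.28 195.57
```

View pics/s7.png

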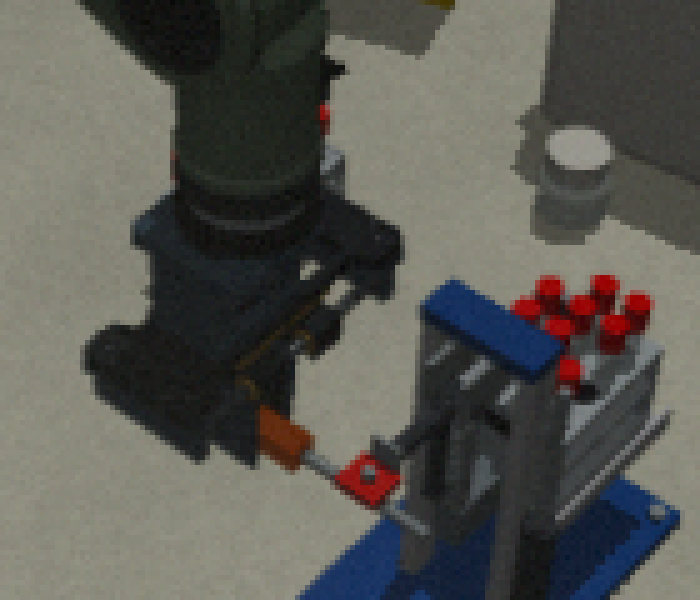

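```bash
python3 -m handwheel '[[-0.001,0,0,0,0,0,255],[0,0,0,0,0,0,255],[0,0,0,0,0,0,255]]' | sed -n 2p; python3 f.py 4
```

```text
position: [0.5113, -0.0146, 0.2]
t 14.0667 F [ 0.176 -0.104 -1.502  0.008  0.011 -0.01 ] z [ 0.5112 -0.0146  0.1999]
tab px 59 333.17 195.53
```

```bash
python3 -m handwheel '[[-0.001,0,0,0,0,0,255],[0,0,0,0,0,0,255],[0,0,0,0,0,0,255]]' | sed -n 2p; python3 f.py 4
```

```text
position: [0.5113, -0.0146, 0.201]
t 14.5167 F [ 5.800e-01  1.920e-01 -1.492e+00  3.400e-02  4.000e-03 -1.000e-03] z [ 0.5112 -0.0146  0.201 ]
tab px 61 333.31 195.54
```

```bash
python3 -m handwheel '[[-0.001,0,0,0,0,0,255],[0,0,0,0,0,0,255],[0,0,0,0,0,0,255]]' | sed -n 2p; python3 f.py 4
```

```text
position: [0.5113, -0.0146, 0.202]
t 14.9667 F [-3.580e-01  2.050e-01 -1.484e+00  3.800e-02  1.000e-03  3.300e-02] z [ 0.5113 -0.0146  0.202 ]
tab px 61 333.28 195.62
```

```bash
python3 -m handwheel '[[-0.001,0,0,0,0,0,255],[0,0,0,0,0,0,255],[0,0,0,0,0,0,255]]' | sed -n 2p; python3 f.py 4
```

```text
position: [0.5113, -0.0145, 0.203]
t 15.4167 F [ 0.181  0.222 -1.238  0.01   0.016 -0.008] z [ 0.5113 -0.0146  0.203 ]
tab px 60 333.1 195.48
```

```bash
python3 -m handwheel '[[-0.001,0,0,0,0,0,255],[0,0,0,0,0,0,255],[0,0,0,0,0,0,255]]' | sed -n 2p; python3 f.py 4
```

```text
position: [0.5113, -0.0146, 0.204]
t 15.8667 F [-0.293 -0.123 -1.401  0.046  0.002 -0.017] z [ 0.5113 -0.0146  0.204 ]
tab px 61 333.28 195.57
```

```bash
python3 -m handwheel '[[-0.001,0,0,0,0,0,255],[0,0,0,0,0,0,255],[0,0,0,0,0,0,255]]' | sed -n 2p; python3 f.py 4 pics/s8.png
```

```text
position: [0.511, -0.0146, 0.2045]
t 16.3167 F [ 0.449 -0.19  -4.589  0.057  0.121  0.009] z [ 0.511  -0.0146  0.2046]
tab px 61 333.13 195.56
```

View pics/s8.png

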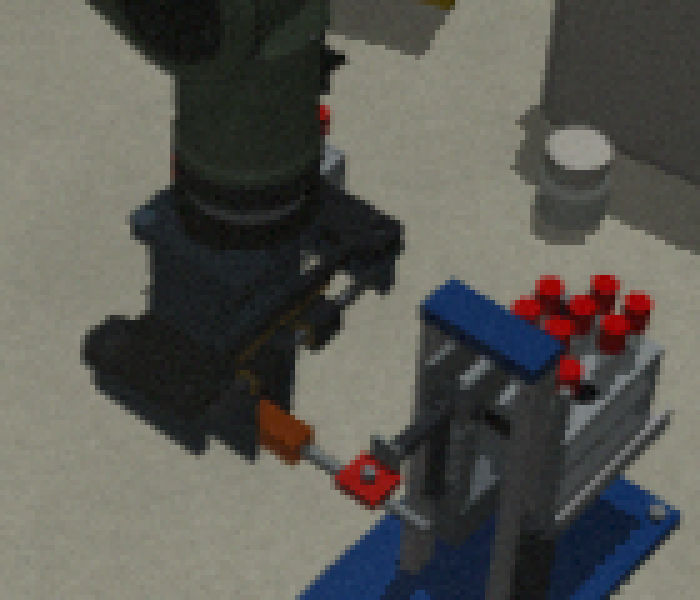

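Contact was felt at TCP z ≈ 0.2042, with about 3 N on the rod. I'll continue in 0.3 mm steps.

```bash
python3 -m handwheel '[[-0.0003,0,0,0,0,0,255],[0,0,0,0,0,0,255]]' | sed -n '2p;4p'; python3 f.py 3
```

```text
position: [0.511, -0.0145, 0.2048]
wrist_force: [1.4, 0.5, -7.0]
t 16.6333 F [ 1.181 -0.309 -6.417  0.057  0.244  0.008] z [ 0.511  -0.0146  0.2049]
tab px 62 333.15 195.56
```

```bash
python3 -m handwheel '[[-0.0003,0,0,0,0,0,255],[0,0,0,0,0,0,255]]' | sed -n '2p;4p'; python3 f.py 3
```

```text
position: [0.511, -0.0146, 0.2054]
wrist_force: [1.4, -0.9, -7.3]
t 16.95 F [ 1.125 -0.084 -6.292  0.024  0.295  0.   ] z [ 0.511  -0.0146  0.2054]
tab px 59 333.1 195.29
```

```bash
python3 -m handwheel '[[-0.0005,0,0,0,0,0,255],[0,0,0,0,0,0,255]]' | sed -n '2p;4p'; python3 f.py 3
```

```text
position: [0.5111, -0.0146, 0.206]
wrist_force: [0.9, -0.2, -7.1]
t 17.2667 F [ 0.574 -0.472 -6.858  0.056  0.372 -0.019] z [ 0.5111 -0.0146  0.206 ]
tab px 63 333.14 195.08
```

```bash
python3 -m handwheel '[[-0.0005,0,0,0,0,0,255],[0,0,0,0,0,0,255]]' | sed -n '2p;4p'; python3 f.py 3
```

```text
position: [0.5111, -0.0147, 0.2066]
wrist_force: [0.8, -0.7, -6.6]
t 17.5833 F [-0.114 -0.588 -6.429 -0.054  0.453 -0.095] z [ 0.5111 -0.0147  0.2066]
tab px 63 333.27 194.81
```

```bash
python3 -m handwheel '[[-0.0005,0,0,0,0,0,255],[-0.0005,0,0,0,0,0,255],[0,0,0,0,0,0,255]]' | sed -n '2p;4p'; python3 f.py 3
```

```text
position: [0.5111, -0.0147, 0.2076]
wrist_force: [-1.8, -1.1, -6.8]
t 17.9833 F [-0.738 -1.153 -6.652 -0.148  0.486 -0.125] z [ 0.5111 -0.0147  0.2076]
tab px 60 333.28 194.77
```

```bash
python3 -m handwheel '[[-0.0005,0,0,0,0,0,255],[-0.0005,0,0,0,0,0,255],[0,0,0,0,0,0,255]]' | sed -n '2p;4p'; python3 f.py 3
```

```text
position: [0.5112, -0.0147, 0.2086]
wrist_force: [-0.7, -1.6, -6.3]
t 18.3833 F [-1.193 -2.099 -5.579 -0.227  0.544 -0.139] z [ 0.5112 -0.0147  0.2086]
tab px 61 333.18 194.34
```

```bash
python3 -m handwheel '[[-0.0005,0,0,0,0,0,255],[-0.0005,0,0,0,0,0,255],[0,0,0,0,0,0,255]]' | sed -n '2p;4p'; python3 f.py 3 pics/s9.png
```

```text
position: [0.5112, -0.0147, 0.2096]
wrist_force: [-1.8, -2.1, -6.2]
t 18.7833 F [-1.104 -2.045 -5.429 -0.304  0.569 -0.206] z [ 0.5112 -0.0147  0.2096]
tab px 61 333.28 194.11
```

View pics/s9.png

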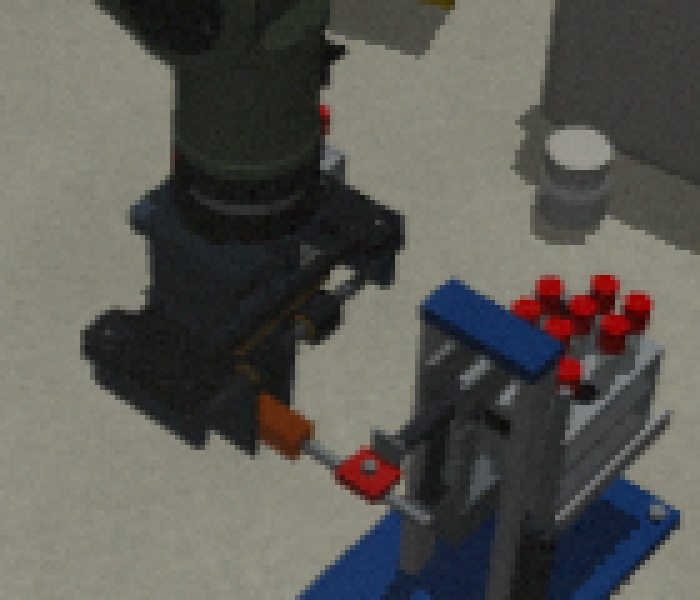

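```bash
python3 - <<'E'
from h import *
import pickle
c=pickle.load(open("d6.pkl","rb"))["scene"]; print(proj(c,[.598,-.0236,.214]),proj(c,[.598,-.0236,.224]))
E
python3 -m handwheel '[[-0.0005,-0.0004,0,0,0,0,255],[-0.0005,-0.0003,0,0,0,0,255],[0,0,0,0,0,0,255]]' | sed -n '2p;4p'; python3 f.py 3
```

```text
(np.float64(333.28364580581507), np.float64(195.29688151209456)) (np.float64(333.4527184170283), np.float64(192.93250198895652))
position: [0.5115, -0.015, 0.2108]
wrist_force: [-1.6, 0.1, -2.6]
t 19.1833 F [-1.032  0.015 -3.438  0.048  0.387 -0.022] z [ 0.5117 -0.015   0.2111]
tab px 61 333.38 193.62
```

```bash
python3 f.py 2 pics/s10.png
```

```text
t 19.2833 F [-0.912  1.154 -3.198  0.111  0.346  0.022] z [ 0.5116 -0.015   0.211 ]
tab px 62 333.4 193.53
```

View pics/s10.png

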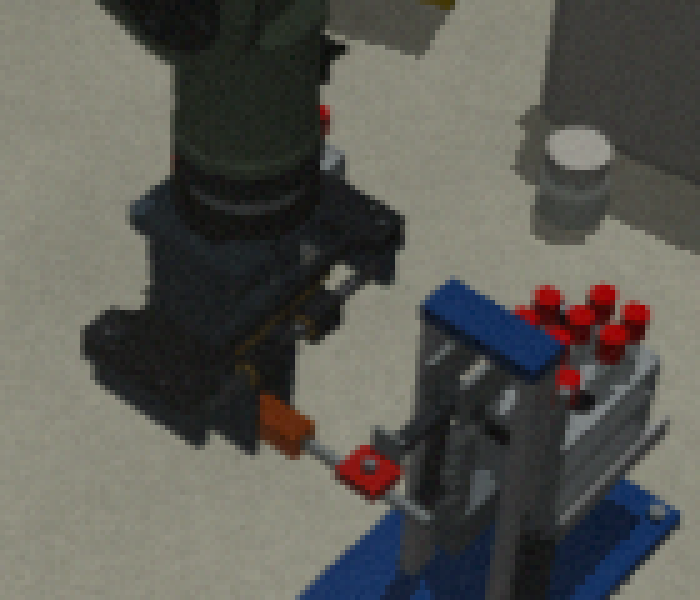

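The pawl is free: the caps have moved down by about 10 crop pixels, the tab is up about 8 mm, and the force has dropped to about 2 N. I'll hold here.

```bash
python3 -m handwheel '[[0,0,0,0,0,0,255],[0,0,0,0,0,0,255],[0,0,0,0,0,0,255],[0,0,0,0,0,0,255],[0,0,0,0,0,0,255],[0,0,0,0,0,0,255]]' | sed -n '2p;4p'; python3 f.py 2 pics/s11.png; python3 -m handwheel '[[0,0,0,0,0,0,255],[0,0,0,0,0,0,255],[0,0,0,0,0,0,255],[0,0,0,0,0,0,255],[0,0,0,0,0,0,255],[0,0,0,0,0,0,255],[0,0,0,0,0,0,255],[0,0,0,0,0,0,255],[0,0,0,0,0,0,255],[0,0,0,0,0,0,255],[0,0,0,0,0,0,255]]' | sed -n '2p;4p'; python3 f.py 3 pics/s12.png;python3 -m handwheel '[[0,0,0,0,0,0,255],[0,0,0,0,0,0,255],[0,0,0,0,0,0,255],[0,0,0,0,0,0,255],[0,0,0,0,0,0,255],[0,0,0,0,0,0,255],[0,0,0,0,0,0,255],[0,0,0,0,0,0,255],[0,0,0,0,0,0,255],[0,0,0,0,0,0,255],[0,0,0,0,0,0,255]]' | sed -n '2p;4p'; python3 f.py 3 pics/s13.png
python3 - <<'E'
import cv2,numpy as np
cv2.imwrite("pics/cmp.png",np.hstack([cv2.imread(f"pics/s{i}.png")[250:,400:660] for i in(10,12,13)]))
E
```

```text
position: [0.5115, -0.0153, 0.2107]
wrist_force: [-0.5, 0.5, -3.0]
t 19.8833 F [ 0.381  0.961 -2.67   0.145  0.057  0.051] z [ 0.5115 -0.0153  0.2107]
tab px 60 333.4 193.87
position: [0.5112, -0.0153, 0.2105]
wrist_force: [0.0, 0.3, -3.2]
t 20.95 F [ 1.11  -0.091 -2.867  0.028 -0.046 -0.023] z [ 0.5112 -0.0153  0.2105]
tab px 57 333.42 193.95
position: [0.5112, -0.0153, 0.2106]
wrist_force: [1.1, -0.8, -3.5]
t 22.0167 F [ 1.369 -0.966 -3.42  -0.084 -0.051 -0.067] z [ 0.5112 -0.0153  0.2106]
tab px 57 333.42 193.95
```

View pics/cmp.png

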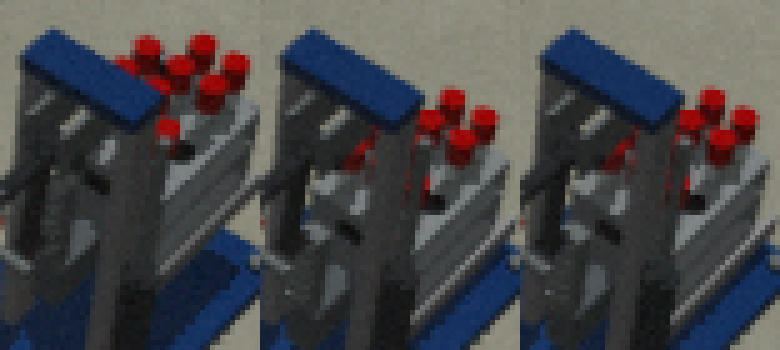

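The platform sank and then stayed put between the last two pictures. The tab reads only about 7 mm up, so I'll ease up another 0.8 mm to be sure it isn't resting on a tooth.

```bash
python3 -m handwheel '[[-0.0004,0,0,0,0,0,255],[-0.0004,0,0,0,0,0,255],[0,0,0,0,0,0,255]]' | sed -n '2p;4p'; python3 f.py 3 pics/s14.png; python3 -m handwheel '[[0,0,0,0,0,0,255],[0,0,0,0,0,0,255],[0,0,0,0,0,0,255],[0,0,0,0,0,0,255],[0,0,0,0,0,0,255],[0,0,0,0,0,0,255]]' | sed -n '2p;4p'; python3 f.py 3 pics/s15.png
python3 - <<'E'
from h import *
c=cam("scene")
cv2.imwrite("pics/cmp2.png",np.hstack([cv2.imread(f"pics/s{i}.png")[250:,400:660] for i in(12,15)]))
cv2.imwrite("pics/z15.png",cv2.convertScaleAbs(cv2.resize(c["image"][140:220,320:400],None,fx=7,fy=7,interpolation=3),alpha=1.4))
E
```

```text
position: [0.5111, -0.0153, 0.2114]
wrist_force: [1.1, -0.7, -4.1]
t 22.4167 F [ 0.876 -0.729 -2.52  -0.053 -0.027 -0.049] z [ 0.5111 -0.0153  0.2113]
tab px 60 333.5 193.52
position: [0.5111, -0.0153, 0.2113]
wrist_force: [1.8, -0.6, -3.7]
t 23.0667 F [ 1.331 -0.437 -3.207 -0.048  0.014 -0.054] z [ 0.5111 -0.0153  0.2113]
tab px 61 333.43 193.64
```

View pics/cmp2.png

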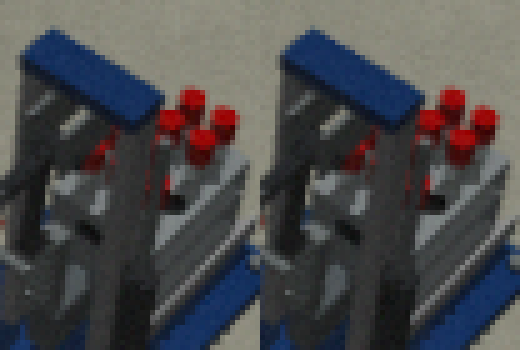

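View pics/z15.png

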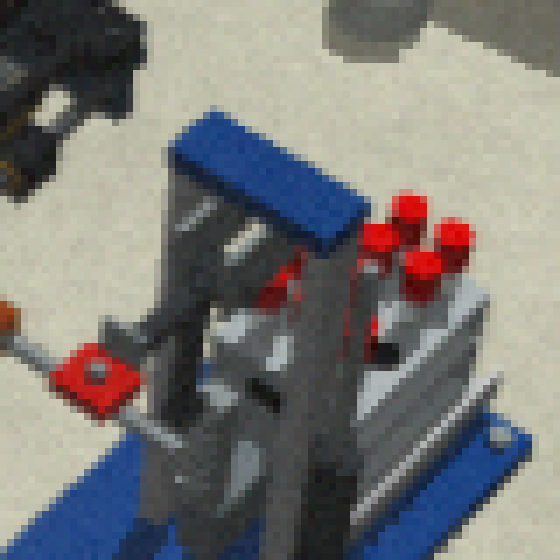

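Run:
```python
from h import *
import pickle
d0=pickle.load(open("d5.pkl","rb")); d1={n:cam(n) for n in("scene","top")}; pickle.dump(d1,open("d15.pkl","wb"))
for d in (d0,d1):
  for n,(x0,x1,y0,y1) in dict(scene=(345,400,145,190),top=(240,290,135,185)).items():
    im=d[n]["image"]; h=cv2.cvtColor(im,cv2.COLOR_BGR2HSV); m=cv2.inRange(h,(0,150,80),(6,255,255))|cv2.inRange(h,(175,150,80),(180,255,255))
    k,l,st,ce=cv2.connectedComponentsWithStats(m[y0:y1,x0:x1]); print(n,[(int(st[i,4]),(ce[i]+[x0,y0]).round(1).tolist()) for i in range(1,k) if st[i,4]>6])
```

```text
scene [(37, [367.3, 159.1]), (18, [380.7, 156.4]), (21, [376.4, 160.6]), (17, [387.1, 160.2]), (21, [371.6, 164.8]), (22, [382.8, 164.5]), (18, [373.3, 173.4])]
top [(11, [250.8, 146.2]), (11, [257.8, 147.2]), (11, [272.8, 149.2]), (12, [249.5, 153.5]), (13, [256.6, 154.6]), (14, [264.3, 155.5]), (12, [271.5, 156.5]), (10, [255.8, 162.0]), (12, [263.0, 162.8]), (11, [270.4, 164.1])]
scene [(18, [378.2, 169.3]), (21, [373.9, 173.5]), (19, [384.2, 173.1]), (21, [380.2, 177.2]), (7, [360.0, 179.0])]
top [(10, [253.0, 149.8]), (11, [259.8, 150.8]), (12, [274.5, 152.7]), (9, [252.0, 157.0]), (10, [258.8, 158.0]), (12, [266.2, 158.7]), (11, [273.4, 160.1]), (8, [257.9, 165.1]), (10, [264.8, 166.0]), (10, [272.2, 167.1])]
```

Run:
```python
from h import *
import pickle
d0=pickle.load(open("d5.pkl","rb"));d1=pickle.load(open("d15.pkl","rb"))
for d,s,t in((d0,(387.1,160.2),(250.8,146.2)),(d1,(384.2,173.1),(253.,149.8)),(d0,(382.8,164.5),(257.8,147.2)),(d1,(380.2,177.2),(259.8,150.8))):
    x,e=tri([ray(d["scene"],*s),ray(d["top"],*t)]); print(x.round(4),np.round(e,4))
```

```text
[0.6509 0.201  0.1925] [0. 0.]
[0.651  0.2014 0.1354] [0.001 0.001]
[0.6481 0.1786 0.1913] [0. 0.]
[0.6483 0.1789 0.135 ] [0.0005 0.0005]
```

The platform dropped 57 mm, and holding the pawl a bit higher brought no further motion, so it is on the bottom stop. I'll lower the rod gently.

```bash
python3 -m handwheel '[[0.001,0,0,0,0,0,255],[0.001,0,0,0,0,0,255],[0.001,0,0,0,0,0,255],[0.001,0,0,0,0,0,255],[0.001,0,0,0,0,0,255],[0.001,0,0,0,0,0,255],[0.001,0,0,0,0,0,255],[0.001,0,0,0,0,0,255],[0.001,0,0,0,0,0,255],[0.001,0,0,0,0,0,255],[0.001,0,0,0,0,0,255],[0.001,0,0,0,0,0,255]]' | sed -n '2p;4p'; python3 -m handwheel '[[0.003,0,0,0,0,0,255],[0.003,0,0,0,0,0,255],[0.003,0,0,0,0,0,255],[0.003,0,0,0,0,0,255],[0,0,0,0,0,0,255],[0,0,0,0,0,0,255]]' | sed -n '2p;4p'; python3 f.py 4 pics/s16.png
```

```text
position: [0.5112, -0.0153, 0.1993]
wrist_force: [0.6, 0.6, -1.6]
position: [0.511, -0.0153, 0.1871]
wrist_force: [-0.0, -0.8, -2.5]
t 24.9167 F [-0.055 -0.074 -1.401  0.035  0.035 -0.008] z [ 0.5113 -0.0153  0.1874]
tab px 62 333.32 195.63
```

View pics/s16.png

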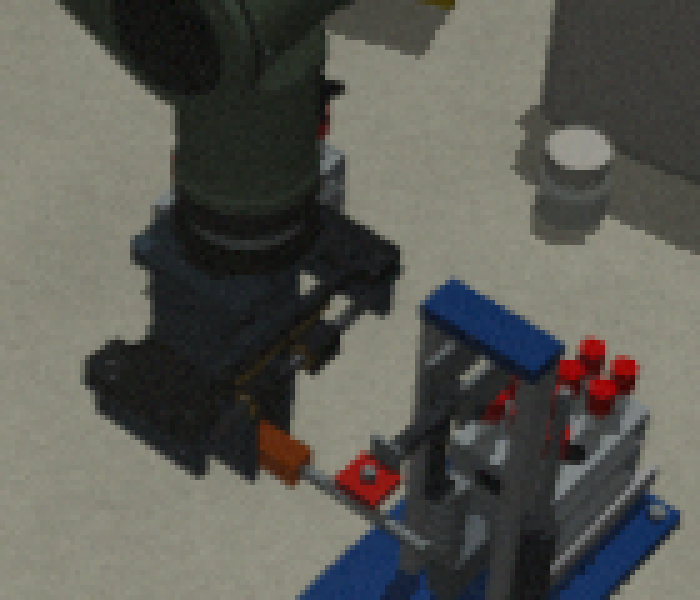

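The pawl is back (tab at y=195.6, as at the start), the platform stays down and the force is at baseline. I'll withdraw the rod.

```bash
python3 -m handwheel '[[0,0,-0.005,0,0,0,255],[0,0,-0.01,0,0,0,255],[0,0,-0.01,0,0,0,255],[0,0,-0.01,0,0,0,255],[0,0,-0.01,0,0,0,255],[0,0,-0.01,0,0,0,255],[0,0,-0.01,0,0,0,255],[0,0,-0.01,0,0,0,255],[0,0,-0.01,0,0,0,255],[0,0,-0.01,0,0,0,255],[0,0,0,0,0,0,255],[0,0,0,0,0,0,255]]'
python3 -m handwheel '[[0,-0.013,0.0042,0,0,0,255],[0,-0.0254,0.0085,0,0,0,255],[0,-0.0254,0.0085,0,0,0,255],[0,-0.0254,0.0085,0,0,0,255],[0,-0.0254,0.0085,0,0,0,255],[0,-0.0254,0.0085,0,0,0,255],[0,-0.0254,0.0085,0,0,0,255],[0,-0.0254,0.0085,0,0,0,255],[0,-0.0254,0.0085,0,0,0,255],[0,-0.0254,0.0085,0,0,0,255],[0,-0.0254,0.0085,0,0,0,255],[0,-0.0254,0.0085,0,0,0,255]]'
python3 -m handwheel '[[0,-0.013,0.0042,0,0,0,255],[0,0,0,-4,0,0,255],[0,0,0,-6,0,0,255],[0,0,0,-6,0,0,255],[0,0,0,-5.8,0,0,255],[0,0,0,0,0,0,255],[0,0,0,0,0,0,255],[0,0,0,0,0,0,255]]'
python3 - <<'E'
from h import *
import pickle
d={n:cam(n) for n in("wrist","scene","top")}; pickle.dump(d,open("d17.pkl","wb"))
cv2.imwrite("pics/w17.png",d["wrist"]["image"]); cv2.imwrite("pics/s17.png",cv2.resize(d["scene"]["image"][200:320,180:340],None,fx=5,fy=5,interpolation=3))
s=robot.get_state();print(s["position"],s["wrist_force"],s["ee_rot"])
E
```

```text
time_s: 25.92
position: [0.4166, -0.0041, 0.1876]
ee_rot: [0.706, 0.041, 0.706, -0.041]
wrist_force: [0.6, -0.1, -1.3]
finger_gap: 0.0179
time_s: 26.92
position: [0.4804, -0.3079, 0.187]
ee_rot: [0.706, 0.041, 0.706, -0.042]
wrist_force: [0.7, 0.0, -1.3]
finger_gap: 0.0177
time_s: 27.58
position: [0.4825, -0.3192, 0.1872]
ee_rot: [0.701, -0.092, 0.701, 0.092]
wrist_force: [-0.2, 0.8, -0.8]
finger_gap: 0.0174
[ 0.48242332 -0.31927519  0.18731121] [ 0.02515942  0.13797202 -2.6623354 ] [ 0.70104956 -0.0925092   0.70099707  0.09259951]
```

View pics/w17.png

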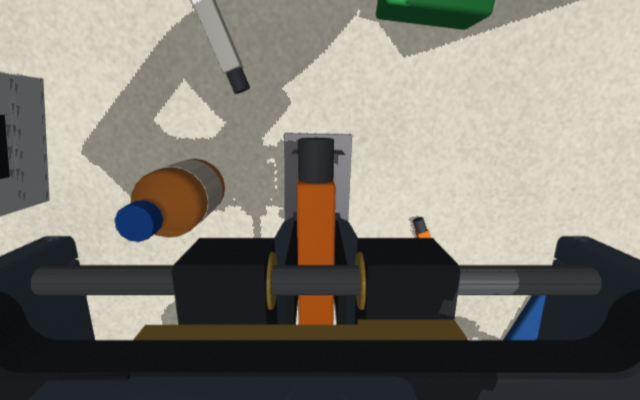

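View pics/s17.png

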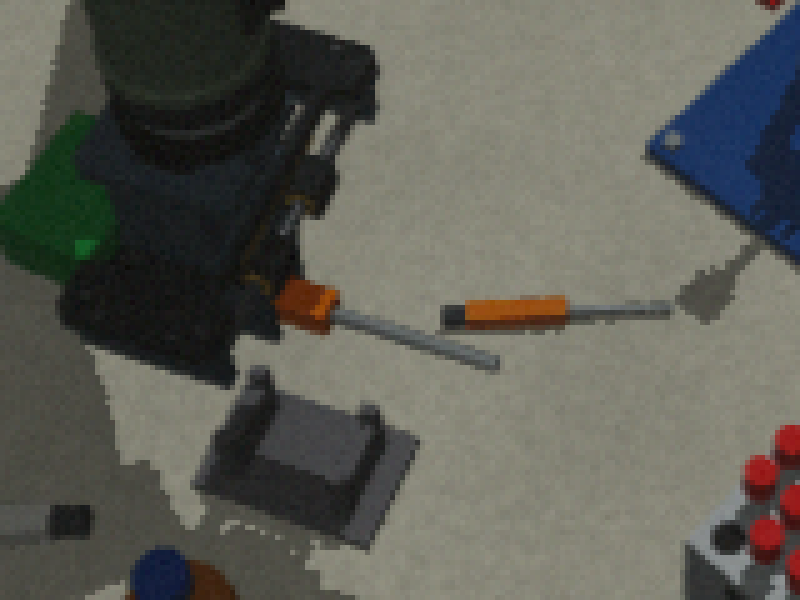

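The rod sits in the grip as it did after the pick (knob at rows 138–183, x≈316), centred over the rest. I'll lower it back.

```bash
python3 -m handwheel '[[0.01,0,0,0,0,0,255],[0.02,0,0,0,0,0,255],[0.02,0,0,0,0,0,255],[0.02,0,0,0,0,0,255],[0.02,0,0,0,0,0,255],[0.02,0,0,0,0,0,255],[0.015,0,0,0,0,0,255],[0.008,0,0,0,0,0,255],[0.004,0,0,0,0,0,255],[0.002,0,0,0,0,0,255],[0.001,0,0,0,0,0,255],[0,0,0,0,0,0,255]]'; python3 f.py 3 2>/dev/null | head -1
```

```text
time_s: 28.73
position: [0.4828, -0.3197, 0.0479]
ee_rot: [0.701, -0.093, 0.701, 0.093]
wrist_force: [0.1, -0.0, -0.8]
finger_gap: 0.0174
t 28.8833 F [ 0.353  0.058 -1.552  0.033  0.003  0.002] z [ 0.4828 -0.3197  0.0481]
```

```bash
python3 -m handwheel '[[0.001,0,0,0,0,0,255],[0.001,0,0,0,0,0,255],[0,0,0,0,0,0,255]]'|sed -n '2p;4p'; python3 f.py 3 | head -1; python3 -m handwheel '[[0.0007,0,0,0,0,0,255],[0,0,0,0,0,0,255]]'|sed -n '2p;4p'; python3 f.py 3 | head -1
```

```text
position: [0.4823, -0.3194, 0.0453]
wrist_force: [-0.5, 0.6, -0.9]
t 29.2833 F [ 0.364 -0.948 -1.761  0.029  0.034 -0.013] z [ 0.4823 -0.3194  0.0453]
position: [0.4825, -0.3195, 0.0449]
wrist_force: [-0.5, -0.4, 1.2]
t 29.6 F [-0.199  0.191  1.091  0.104  0.137 -0.04 ] z [ 0.4825 -0.3195  0.0449]
```

It touched down in the rest (+2.6 N). I'll open and retreat.

```bash
python3 -m handwheel '[[0,0,0,0,0,0,200],[0,0,0,0,0,0,150],[0,0,0,0,0,0,100],[0,0,0,0,0,0,60],[0,0,0,0,0,0,60],[0,0,0,0,0,0,60],[0,0,0,0,0,0,60],[0,0,0,0,0,0,60]]'|tail -1; python3 -m handwheel '[[-0.005,0,0,0,0,0,60],[-0.015,0,0,0,0,0,60],[-0.02,0,0,0,0,0,60],[-0.025,0,0,0,0,0,60],[-0.025,0,0,0,0,0,60],[-0.025,0,0,0,0,0,60],[-0.025,0,-0.01,0,0,0,60],[-0.01,0,-0.01,0,0,0,60],[0,0,0,0,0,0,60],[0,0,0,0,0,0,60]]'
python3 - <<'E'
from h import *
import pickle
d={n:cam(n) for n in("wrist","scene","top")}; pickle.dump(d,open("d18.pkl","wb"))
cv2.imwrite("pics/w18.png",d["wrist"]["image"]); cv2.imwrite("pics/s18.png",cv2.resize(d["scene"]["image"][130:330,180:400],None,fx=3,fy=3,interpolation=3))
E
```

```text
finger_gap: 0.0636
time_s: 31.1
position: [0.4624, -0.3246, 0.1944]
ee_rot: [0.701, -0.092, 0.701, 0.093]
wrist_force: [0.1, -0.1, 0.3]
finger_gap: 0.0695
```

View pics/w18.png

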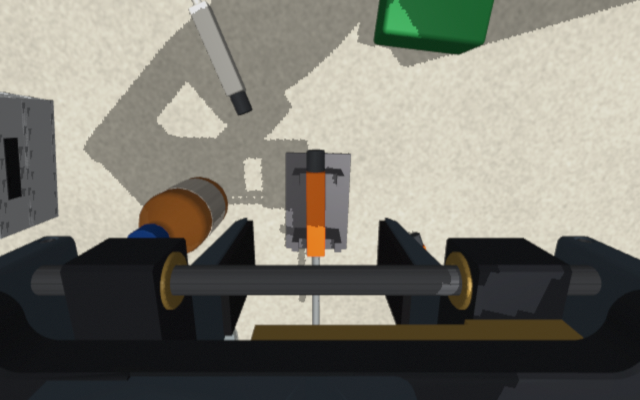

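View pics/s18.png

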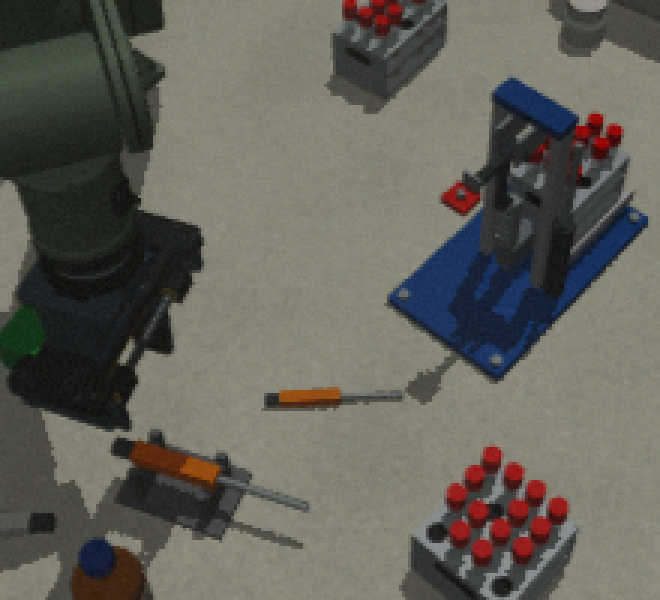

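```bash
python3 - <<'E'
from h import *
import pickle
d=pickle.load(open("d18.pkl","rb"))
def e(c,y1):
    h=cv2.cvtColor(c["image"],cv2.COLOR_BGR2HSV); m=cv2.inRange(h,(6,150,40),(20,255,255)); m[262:]=0;m[:,:290]=0;m[:,340:]=0
    ys,xs=np.where(m>0); r=[y for y in np.unique(ys) if (ys==y).sum()>8]; return [(xs[ys==y].mean(),y) for y in(r[0],r[-1])]
q=e(d["wrist"],0); X=[onz(d["wrist"],*p,.058) for p in q]; v=X[1]-X[0]; print(q,(X[0]+X[1])/2,np.linalg.norm(v),np.degrees(np.arctan2(v[1],v[0])))
S,T=d["scene"],d["top"]
def c(im,x0,x1,y0,y1):
    h=cv2.cvtColor(im,cv2.COLOR_BGR2HSV); m=cv2.inRange(h,(6,150,40),(20,255,255))[y0:y1,x0:x1]; ys,xs=np.where(m>0); return xs.mean()+x0,ys.mean()+y0
a=c(S["image"],220,260,270,300); print(a,"initial 238.1 282.9"); print(onz(S,*a,.052))
E
python3 f.py 2; python3 -c "
from bench import workorder; print(workorder.hand_in())"
```

```text
[(np.float64(315.0), np.int64(172)), (np.float64(315.5), np.int64(255))] [ 0.48108186 -0.32129604  0.058     ] 0.0822000643202615 15.370823453231791
(np.float64(237.90573770491804), np.float64(284.4918032786885)) initial 238.1 282.9
[ 0.48457734 -0.32175739  0.052     ]
t 31.35 F [ 0.389  0.143  0.002  0.066 -0.005 -0.04 ] z [ 0.4627 -0.3241  0.1929]
tab px 58 333.09 195.5
the job is handed in; nothing more can be done
None
```

The job is done and handed in after about 31 s; the hand-in reports no verdict.

**What I did**
- I took the large orange rod from its rest and put its shaft under the red tail. Contact came at about TCP z 0.204.
- I eased the tail up about 8 mm in small steps. The vertical push averaged about 5 N at most, then fell to about 2 N once the pawl was free.
- I held the rod there while the platform sank 57 mm. Raising the rod 0.8 mm more gave no further movement, so I took the platform to be on its bottom stop.
- I lowered and withdrew the rod, then laid it back in its rest.

**Last checks**
- **Pawl:** the tail tab is back at its starting pixel (y 195.5).
- **Platform:** still down in the last scene picture. I did not measure its height against the stop directly.
- **Rod:** the handle is within about 2 mm of where it was picked up, at a yaw of 15.4° (14.9° at the pick). I checked its height only by seeing it lie on the posts between the lips. Its colour centroid in the scene view is 1.6 px lower than at the start; I think this is because that check used a wider colour mask and the gripper now shades the handle.
- **Robot:** the gripper was clear of everything at the end, with the wrist force near zero.
- **Other things:** the racks, bottle and tip box in the last wrist and scene pictures look unmoved. I did not check the beaker and jar separately.

One reading disagreed: while the platform sank, the tab settled from about 8.5 mm to about 7 mm up, which is why I made the extra 0.8 mm lift.

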